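# Dock the large reagent bottle in the anti-tip holder

## Robot

A 6-joint arm with a two-finger parallel gripper is mounted at the origin on a cart in front of the work surface, level with it; the furniture and walls round the work are solid. World frame = base frame: x ahead of the robot, y to its left, z up, the work surface at z = 0. Lengths are in m, angles in rad, forces in N, time in s.
With the tool pointing down it reaches from about 0.4 to 0.925 m from the base axis. Payload 3.4 kg.
Tool frame: the origin (TCP) lies midway between the tips of the shut fingers; the grasp point (between the pads) lies 19 mm behind it; z points along the fingers, y is the line along which they close (so a half turn about z gives the same grasp; the last joint's range is limited). The gripper opens to 85 mm and grips with 20 to 120 N. Pads are 22 mm wide; open, the fingers measure 114 mm over their backs; the gripper's body (76 mm by 85 mm) begins 54 mm behind the grasp point. The pads swing forward as they close: fully open they stand 13 mm farther back than shut.
Start: joints at [1.052, 0.307, 1.506, -0, 1.328, -0.073], TCP at [0.247, 0.519, 0.231] pointing down, gripper open.
Joint ranges: [-3.12, 3.12], [-1.05, 2.28], [0.14, 2.33], [-1.42, 4.57], [0.1, 2.73], [-2.68, 2.68]. Speed limits (rad/s): [2.57, 2.57, 3.14, 3.14, 3.14, 3.14].

## Interface

Orientations are given as a 3x3 rotation matrix whose columns are the frame's x, y, z axes.
In Python, from station import * gives the robot as it stands.
- The arm moves only by the tool play_rows, never from a script. Its arguments are lists of equal length, an entry for each row: "xyz": the shift along the world's x, y, z in mm, a list of three; "turn": the turn, a rotation vector about the world's x, y, z in rad, a list of three; "claw": the finger opening in mm, from 0 to 85.4. A call has exactly 8 rows; each row shifts and turns the commanded pose from where the row before left it; what a row does not reach is not made up. A row lasts 1/12 s, in which the tool goes at most 41.7 mm and 7.16 degrees, less where a joint would pass 70% of its speed; a pose out of reach is approached as far as the arm can. A call with a gripper value outside its range is refused whole. The fingers move at their own pace and stop on an object; the grip force is fixed at half the most. Time passes only in rows, so rows that do not move let the fingers close, or fill a call up. It gives the time, the measured TCP pose, the force, the opening and the grip force at its end, in the units of the state.
- read_state(): the state, without advancing time (a new reading comes with each control period).
- snapshot(name): name is "scene" or "top"; returns (picture, depth): 400x640x3 uint8, red, green, blue; 400x640 float32, m along the optical axis (not along the pixel's ray), 0 where there is no reading.
- calibration(name): a dict with "fx", "fy", "cx", "cy" (pixels), "view" (4x4, takes a point from world to camera coordinates). Camera axes: x right, y up, looking along -z (the intrinsics and any distortion apply to the point x, -y, -z); pixel columns grow to the right and rows downward; lengths in m; the calibration is good to about 2 mm. A picture is of the moment at which its call begins. calibration takes no time and is no camera call.
- sign_off(): hands the job in; it is judged then, once.
The state is a dict: "clock": time; "q": joint angles; "joint_velocities": joint speeds; "effort": joint torques, N m; "position": TCP position; "tool_rot": TCP orientation; "force": force on the tool from outside, world axes, zero at the start; "moment": the same for the moment, N m; "width": finger opening in m; "grasp_force": force on a finger pad.
Only numpy, scipy, OpenCV 4.12 (cv2) and the standard library are available. Lean on these libraries where they do the work, as an engineer would, in place of code of your own. Each camera call takes 0.05 s, during which the arm holds its last target. There are 200 camera calls.

## Task

Dock the largest bottle, the clear one with the blue cap, in the white anti-tip holder: pass it in through the holder's open mouth with its shoulders under the two overhanging lips and its cap in the slot between them, and bring it fully home against the stop at the back. Leave it standing upright on the worktop and let go; keep it upright all the way and do not disturb the other bottles.

Things in the scene. Friction and masses are not known exactly. Their poses are not given: they have to be found in the camera images.
- big_bottle: Large clear, round reagent bottle with white label and blue screw cap, about 0.42 kg, loose. Body 70 mm in diameter up to the shoulders at 81 mm, then neck and cap 41 mm in diameter up to the top at 128 mm; it can be gripped by the cap from above, at heights 102 to 128 mm, which stays above the holder's lips. Origin: centre of its underside; z up along its axis. Its yaw does not matter.
- bottle_holder: White sheet-metal bottle holder, fixed to the worktop, 141 x 130 x 95 mm, without a floor. Origin: point on the worktop under the bottle's axis when the bottle is fully home; x runs level from the open mouth into the holder, z up. Walls inside at y = -46 and +46 mm from x = -75 to +42 mm, flaring out to x = -99 mm at the mouth. Face of the black stop pad at the back: x = +35 mm.
- holder_mouth (a point): Middle of the slot's open end, level with the tops of the two overhanging lips (yellow-edged; z = 95 mm, undersides 92 mm), 75 mm before the holder's origin; axes as the holder's. The slot between the lips is 60 mm wide (y = -30 to +30 mm), runs from here along x for 102 mm and is closed behind. The 70 mm body cannot pass it from above; shoulders go below the lips.
- small_blue_bottle: Bystander: small clear bottle with blue cap, 56 mm in diameter, 95 mm high, loose. Origin: centre of its underside.
- small_pink_bottle: Bystander: small clear bottle with pink cap, 56 mm in diameter, 95 mm high, loose. Origin: centre of its underside.
- amber_bottle: Bystander: amber bottle with black cap, 60 mm in diameter, 102 mm high, loose. Origin: centre of its underside.
Mind the look-alikes: they are no part of the job. What is shaped like the bottle_holder but green is not meant.

How it is judged:
At the end, for the whole second after the job is handed in: The large bottle stands upright (within 0.1 rad) and at rest on the worktop (underside below 5 mm), in the holder's lane under the lips (within 15 mm of its middle line), no more than 15 mm short of touching the stop pad (x of big_bottle in the frame of bottle_holder between -0.015 and 0.01 m and y of big_bottle in the frame of bottle_holder between -0.015 and 0.015 m and height (world z) of big_bottle below 0.005 m and angle between big_bottle's own z axis and vertical below 0.1 rad and linear speed of big_bottle below 0.02 m/s).
It fails at once if the large bottle is tipped by more than 0.4 rad (angle between big_bottle's own z axis and vertical above 0.4 rad).
It fails at once if the small blue bottle is moved by more than 30 mm or tipped (distance of small_blue_bottle from where it was at the start of the episode above 0.03 m or angle between small_blue_bottle's own z axis and vertical above 0.4 rad).
It fails at once if the small pink bottle is moved by more than 30 mm or tipped (distance of small_pink_bottle from where it was at the start of the episode above 0.03 m or angle between small_pink_bottle's own z axis and vertical above 0.4 rad).
It fails at once if the amber bottle is moved by more than 30 mm or tipped (distance of amber_bottle from where it was at the start of the episode above 0.03 m or angle between amber_bottle's own z axis and vertical above 0.4 rad).
It also fails if it takes over 38 s, if anything falls off the work surface, if the arm or the gripper's body presses on something with over 40 N, if the wrist force passes 120 N, or if a joint passes its speed limit or range.

## Working session

There is one attempt and no reset: what is moved stays moved. The work goes in short steps, Python scripts to look and compute and a tool call to move; the robot and the scene stay as the last step left them, time stands still between calls to the robot, and variables do not carry over. Pictures are saved under pics/ and viewed, at most 10 in all, crops included, and the job is handed in when it is done.

Besides the shell and the picture viewer there is one more tool, called by a JSON object that holds its "op" and its "data", one argument or row to a line. play_rows: Moves the arm, as the interface text tells. Its arguments: {"type":"object","properties":{"xyz":{"type":"array"},"turn":{"type":"array"},"claw":{"type":"array"}},"required":["xyz","turn","claw"]}

```bash
mkdir -p pics; cat > h.py <<'E'
from station import *
import numpy as np, cv2
def snap(n):
    p,d=snapshot(n); np.savez(f'/tmp/{n}.npz',p=p,d=d); return p,d
def world(n,d):
    c=calibration(n); H,W=d.shape
    u,v=np.meshgrid(np.arange(W),np.arange(H))
    P=np.stack([(u-c['cx'])/c['fx']*d,-(v-c['cy'])/c['fy']*d,-d,np.ones_like(d)],-1)
    return (P@np.linalg.inv(c['view']).T)[...,:3]
E
python3 - <<'E'
from h import *
for n in('scene','top'):
    p,d=snap(n); cv2.imwrite(f'pics/{n}.png',p[...,::-1]); c=calibration(n); print(n,{k:(v if k!='view' else np.linalg.inv(v).round(3).tolist()) for k,v in c.items()})
    print((d>0).mean())
E
```

```text
scene {'fx': 437.47607474093434, 'fy': 437.47607474093434, 'cx': 318.4684826295354, 'cy': 201.80569041384365, 'view': [[0.429, 0.356, -0.83, -0.364], [-0.903, 0.155, -0.4, -0.545], [-0.014, 0.921, 0.388, 0.548], [0.0, 0.0, 0.0, 1.0]]}
0.92647265625
top {'fx': 406.4692809875883, 'fy': 406.4692809875883, 'cx': 316.7317006307249, 'cy': 199.56640990267596, 'view': [[0.083, 0.974, -0.211, 0.292], [-0.997, 0.082, -0.013, -0.071], [0.005, 0.212, 0.977, 1.413], [0.0, 0.0, 0.0, 1.0]]}
0.99606640625
```

View pics/scene.png

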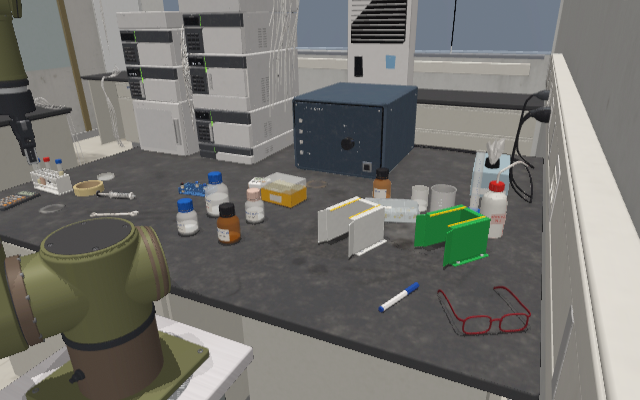

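View pics/top.png

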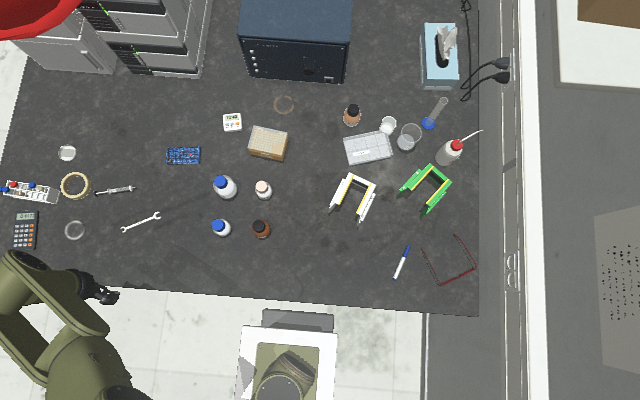

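Two bottles have blue caps: (224,186) and (221,227) in top, which are (215,195) and (187,217) in scene. The first is larger and taller, so it should be the big bottle. There are two holders: white at (353,197) and green at (427,188). The white one is meant. I'll measure these and confirm with a crop.

```bash
cat > m.py <<'E'
from h import *
def ray(n,px,z):
    c=calibration(n); T=np.linalg.inv(c['view']); px=np.atleast_2d(px).astype(float)
    r=np.c_[(px[:,0]-c['cx'])/c['fx'],-(px[:,1]-c['cy'])/c['fy'],-np.ones(len(px))]@T[:3,:3].T
    o=T[:3,3]; return o+r*((z-o[2])/r[:,2])[:,None]
E
python3 - <<'E'
from m import *
f=np.load('/tmp/top.npz');p,d=f['p'],f['d']; W=world('top',d)
hsv=cv2.cvtColor(p,cv2.COLOR_RGB2HSV)
def blobs(m,lo=8):
    n,l,s,c=cv2.connectedComponentsWithStats(m.astype(np.uint8))
    return [(i,s[i],c[i],l==i) for i in range(1,n) if s[i][4]>=lo]
print('bluecaps')
for n in('scene','top'):
    f2=np.load(f'/tmp/{n}.npz');P=world(n,f2['d']);h2=cv2.cvtColor(f2['p'],cv2.COLOR_RGB2HSV)
    m=cv2.inRange(h2,(105,150,60),(125,255,255))>0
    for i,s,c,mm in blobs(m,25):
        w=P[mm]; t=w[w[:,2]>w[:,2].max()-.006]
        print(n,c.round(),s[4],'top z',np.percentile(w[:,2],95).round(3),t.mean(0).round(3),(t.max(0)-t.min(0)).round(3))
print('objects near: height map points')
for nm,(u0,u1,v0,v1) in dict(big=(205,240,170,204),blue=(208,235,212,240),pink=(250,278,176,204),amber=(248,274,216,242)).items():
    w=W[v0:v1,u0:u1].reshape(-1,3); z=np.percentile(w[:,2],99.); t=w[w[:,2]>z-.012]; print(nm,z.round(3),((t.max(0)+t.min(0))/2).round(3),(t.max(0)-t.min(0)).round(3))
# holder
roi=np.zeros(d.shape,bool); roi[160:230,320:384]=1
m=(cv2.inRange(hsv,(20,110,110),(35,255,255))>0)&roi
w=W[m]; print('yellow',m.sum(),np.percentile(w[:,2],[5,50,95]).round(3))
for i,s,c,mm in blobs(m,4):
    v,u=np.nonzero(mm); q=ray('top',np.c_[u,v],.0935)[:,:2]
    l=cv2.fitLine(q.astype(np.float32),cv2.DIST_L2,0,.01,.01).ravel(); t=(q-l[2:])@l[:2]
    print(s,'dir',l[:2].round(3),'ang',np.degrees(np.arctan2(l[1],l[0])).round(1),'ends',(l[2:]+t.min()*l[:2]).round(3),(l[2:]+t.max()*l[:2]).round(3))
hm=roi&(W[...,2]>.08)&(W[...,2]<.11); q=W[hm][:,:2].astype(np.float32)
print('holder top rect',cv2.minAreaRect(q))
a=cv2.resize(p[165:245,200:280],(480,480),interpolation=2); b=cv2.resize(p[155:235,315:395],(480,480),interpolation=2)
cv2.imwrite('pics/crop.png',cv2.resize(np.hstack([a,b]),(800,400))[...,::-1])
E
```

```text
bluecaps
scene [214. 177.] 137 top z 0.13 [-0.364 -0.545  0.548] [0. 0. 0.]
scene [192. 188.] 84 top z 0.021 [0.715 0.452 0.019] [0.052 0.084 0.006]
scene [185. 204.] 178 top z 0.097 [0.464 0.259 0.095] [0.038 0.035 0.006]
scene [412. 287.] 80 top z 0.013 [ 0.438 -0.378  0.011] [0.042 0.02  0.006]
top [427. 124.] 77 top z 0.012 [ 0.927 -0.427  0.022] [0. 0. 0.]
top [220. 181.] 112 top z 0.133 [0.606 0.264 0.132] [0.026 0.032 0.006]
top [ 32. 185.] 30 top z 0.118 [0.545 0.885 0.114] [0.017 0.017 0.006]
top [  4. 189.] 45 top z 0.119 [ 0.292 -0.071  1.413] [0. 0. 0.]
top [218. 225.] 119 top z 0.1 [0.466 0.264 0.098] [0.036 0.035 0.006]
top [406. 251.] 33 top z 0.018 [ 0.445 -0.374  0.018] [0.028 0.01  0.005]
objects near: height map points
big 0.133 [0.459 0.107 0.768] [0.333 0.356 1.29 ]
blue 0.1 [0.388 0.106 0.751] [0.193 0.354 1.324]
pink 0.101 [0.46  0.042 0.751] [0.336 0.226 1.323]
amber 0.108 [0.392 0.039 0.754] [0.201 0.22  1.316]
yellow 97 [-0.001  0.095  0.1  ]
[344 175  10  18  27] dir [ 0.933 -0.359] ang -21.0 ends [ 0.61  -0.145] [ 0.672 -0.168]
[356 183  16  30  52] dir [ 0.926 -0.378] ang -22.2 ends [ 0.546 -0.187] [ 0.65  -0.229]
[338 194   7  11  18] dir [ 0.927 -0.376] ang -22.1 ends [ 0.568 -0.127] [ 0.604 -0.142]
holder top rect ((0.5994849801063538, -0.1724647879600525), (0.11034047603607178, 0.14074952900409698), 68.64115905761719)
```

View pics/crop.png

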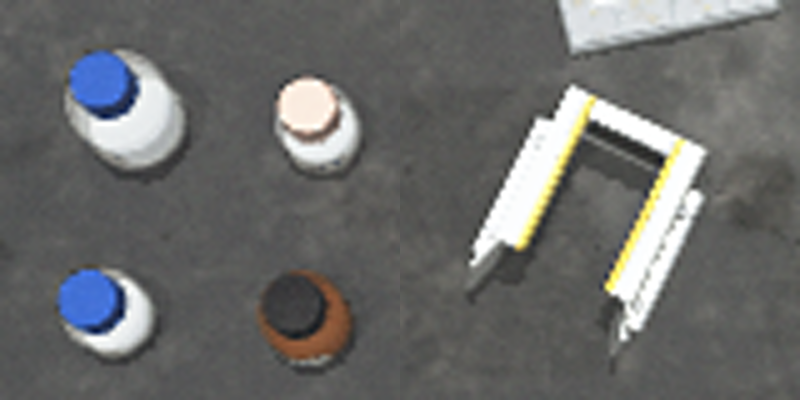

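The crop confirms both: the large blue-capped bottle is upper left. The white holder's mouth points lower left, towards the robot, and its axis lies at about -22°.

```bash
python3 - <<'E'
from m import *
s=read_state(); print(s['clock'],s['position'].round(4) if hasattr(s['position'],'round') else s['position'],np.round(s['tool_rot'],3).tolist(),s['force'])
for n,b in(('top',(205,240,165,204)),('scene',(200,230,168,190))):
    p=np.load(f'/tmp/{n}.npz')['p']; h=cv2.cvtColor(p,cv2.COLOR_RGB2HSV)
    m=cv2.inRange(h,(105,150,60),(125,255,255)); k=np.zeros_like(m); k[b[2]:b[3],b[0]:b[1]]=1; m*=k
    v,u=np.nonzero(m); print(n,u.min(),u.max(),v.min(),v.max())
    for z in(.110,.118,.128): print(z,ray(n,[u.mean(),v.mean()],z).round(4))
E
```

```text
0.1 [0.2471 0.5185 0.2305] [[-0.903, 0.43, -0.001], [0.43, 0.903, -0.002], [0.0, -0.002, -1.0]] [ 0.40297619  0.42723729 -0.30395428]
top 214 226 176 188
0.11 [[0.6089 0.2706 0.11  ]]
0.118 [[0.607  0.2685 0.118 ]]
0.128 [[0.6045 0.2659 0.128 ]]
scene 200 221 172 189
0.11 [[0.6126 0.2745 0.11  ]]
0.118 [[0.5948 0.2595 0.118 ]]
0.128 [[0.5725 0.2408 0.128 ]]
```

{"op": "play_rows", "data": {
  "xyz": [
    [22,-16,0],
    [23,-16,0],
    [22,-16,0],
    [23,-16,0],
    [22,-16,0],
    [23,-16,0],
    [22,-16,0],
    [23,-16,0]
  ],
  "turn": [
    [0,0,0],
    [0,0,0],
    [0,0,0],
    [0,0,0],
    [0,0,0],
    [0,0,0],
    [0,0,0],
    [0,0,0]
  ],
  "claw": [85,85,85,85,85,85,85,85]
}}

```text
clock: 0.77
position: [0.428, 0.3899, 0.2308]
tool_rot: [[-0.903, 0.43, -0.001], [0.43, 0.903, -0.001], [0.001, -0.001, -1.0]]
force: [-0.2, 0.2, 0.1]
width: 0.0847
grasp_force: 0.0
```

{"op": "play_rows", "data": {
  "xyz": [
    [24,-17,0],
    [24,-17,0],
    [24,-17,0],
    [24,-17,0],
    [24,-17,0],
    [24,-17,0],
    [24,-17,0],
    [12,-5,0]
  ],
  "turn": [
    [0,0,0],
    [0,0,0],
    [0,0,0],
    [0,0,0],
    [0,0,0],
    [0,0,0],
    [0,0,0],
    [0,0,0]
  ],
  "claw": [85,85,85,85,85,85,85,85]
}}

```text
clock: 1.43
position: [0.61, 0.2641, 0.2305]
tool_rot: [[-0.902, 0.433, 0.0], [0.433, 0.902, -0.002], [-0.001, -0.001, -1.0]]
force: [0.2, -0.4, 0.2]
width: 0.0852
grasp_force: 0.0
```

{"op": "play_rows", "data": {
  "xyz": [
    [0,0,-10],
    [0,0,-15],
    [0,0,-15],
    [0,0,-10],
    [0,0,0],
    [0,0,0],
    [0,0,0],
    [0,0,0]
  ],
  "turn": [
    [0,0,0],
    [0,0,0],
    [0,0,0],
    [0,0,0],
    [0,0,0],
    [0,0,0],
    [0,0,0],
    [0,0,0]
  ],
  "claw": [85,85,85,85,85,85,85,85]
}}

```text
clock: 2.1
position: [0.6078, 0.2678, 0.1824]
tool_rot: [[-0.903, 0.43, 0.002], [0.43, 0.903, 0.001], [-0.001, 0.001, -1.0]]
force: [0.1, -0.4, 1.0]
width: 0.0848
grasp_force: 0.0
```

```bash
python3 - <<'E'
from m import *
s=read_state(); print(s['clock'],np.round(s['position'],4),np.round(s['tool_rot'],3).tolist(),np.round(s['q'],2))
p,d=snap('scene'); q,_=snap('top')
a=cv2.resize(p[100:260,130:330],(500,400),interpolation=2); b=cv2.resize(q[140:240,170:245],(300,400),interpolation=2)
cv2.imwrite('pics/pre.png',np.hstack([a,b])[...,::-1])
E
```

```text
2.1 [0.6078 0.2678 0.1824] [[-0.903, 0.43, 0.002], [0.43, 0.903, 0.001], [-0.001, 0.001, -1.0]] [ 0.35  0.46  1.38  0.    1.3  -0.78]
```

View pics/pre.png

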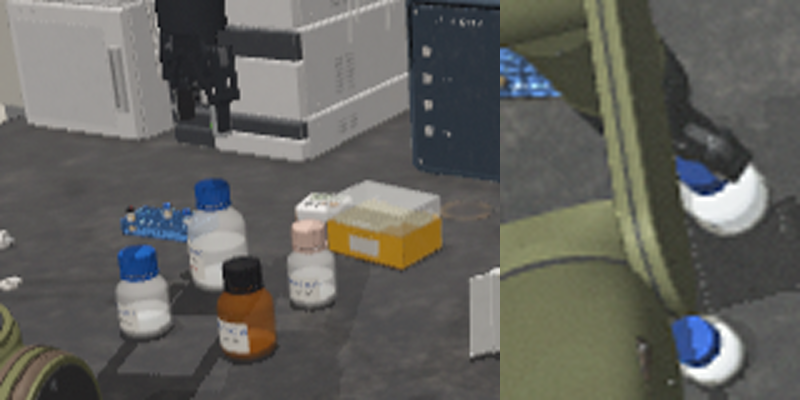

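The crop shows the gripper above the big bottle, with its tips at about crop (200,130) and the cap at (212,185). I'll check that offset by projecting the TCP axis.

```bash
python3 - <<'E'
from m import *
def proj(n,P):
    c=calibration(n); X=np.c_[np.atleast_2d(P),1]; X=np.hstack([np.atleast_2d(P),np.ones((len(np.atleast_2d(P)),1))])@np.array(c['view']).T if 0 else np.c_[P,np.ones(len(P))]@np.array(c['view']).T
    return np.c_[c['cx']+c['fx']*X[:,0]/-X[:,2],c['cy']-c['fy']*X[:,1]/-X[:,2]]
E
python3 - <<'E'
from m import *
c=calibration('scene')
for x,y,z in((.6078,.2678,.19),(.6078,.2678,.128),(.6078,.2678,.115),(.6078,.2678,.04)):
    X=np.array(c['view'])@[x,y,z,1]; print(z,c['cx']-c['fx']*X[0]/X[2],c['cy']+c['fy']*X[1]/X[2])
p=np.load('/tmp/scene.npz')['p'];h=cv2.cvtColor(p,cv2.COLOR_RGB2HSV)
m=cv2.inRange(h,(105,150,60),(125,255,255))[168:190,200:232]; v,u=np.nonzero(m)
for r in range(0,22,2): 
    k=u[v==r]; print(r+168,(k.min()+200,k.max()+200) if len(k) else '')
E
```

```text
0.19 211.10675294547985 152.74282235443044
0.128 213.3931840578552 172.9519745324395
0.115 213.86185779824973 177.09445618876623
0.04 216.49623395793594 200.37900144231182
168 
170 
172 (np.int64(211), np.int64(218))
174 (np.int64(208), np.int64(220))
176 (np.int64(208), np.int64(221))
178 (np.int64(208), np.int64(221))
180 (np.int64(209), np.int64(221))
182 (np.int64(209), np.int64(220))
184 (np.int64(203), np.int64(205))
186 (np.int64(200), np.int64(202))
188 (np.int64(200), np.int64(201))
```

{"op": "play_rows", "data": {
  "xyz": [
    [0,-2,-12],
    [0,0,-12],
    [0,0,-12],
    [0,0,-12],
    [0,0,-12],
    [0,0,-12],
    [0,0,-10],
    [0,0,0]
  ],
  "turn": [
    [0,0,0],
    [0,0,0],
    [0,0,0],
    [0,0,0],
    [0,0,0],
    [0,0,0],
    [0,0,0],
    [0,0,0]
  ],
  "claw": [85,85,85,85,85,85,85,85]
}}

```text
clock: 2.87
position: [0.6056, 0.2644, 0.096]
tool_rot: [[-0.903, 0.43, -0.005], [0.43, 0.903, -0.002], [0.004, -0.004, -1.0]]
force: [-0.2, 0.4, -0.0]
width: 0.0852
grasp_force: 0.0
```

{"op": "play_rows", "data": {
  "xyz": [
    [0,0,0],
    [0,0,0],
    [0,0,0],
    [0,0,0],
    [0,0,0],
    [0,0,0],
    [0,0,0],
    [0,0,0]
  ],
  "turn": [
    [0,0,0],
    [0,0,0],
    [0,0,0],
    [0,0,0],
    [0,0,0],
    [0,0,0],
    [0,0,0],
    [0,0,0]
  ],
  "claw": [75,65,55,50,45,40,35,30]
}}

```text
clock: 3.53
position: [0.608, 0.2655, 0.1004]
tool_rot: [[-0.903, 0.43, 0.002], [0.43, 0.903, 0.001], [-0.001, 0.002, -1.0]]
force: [-1.0, 1.2, 4.6]
width: 0.0395
grasp_force: 60.6
```

{"op": "play_rows", "data": {
  "xyz": [
    [0,0,0],
    [0,0,0],
    [0,0,0],
    [0,0,0],
    [0,0,0],
    [0,0,0],
    [0,0,0],
    [0,0,0]
  ],
  "turn": [
    [0,0,0],
    [0,0,0],
    [0,0,0],
    [0,0,0],
    [0,0,0],
    [0,0,0],
    [0,0,0],
    [0,0,0]
  ],
  "claw": [30,30,30,30,30,30,30,30]
}}

```text
clock: 4.2
position: [0.6081, 0.2654, 0.1003]
tool_rot: [[-0.903, 0.43, 0.002], [0.43, 0.903, 0.001], [-0.001, 0.001, -1.0]]
force: [-0.5, 0.7, 5.6]
width: 0.039
grasp_force: 60.6
```

{"op": "play_rows", "data": {
  "xyz": [
    [0,0,5],
    [0,0,15],
    [0,0,20],
    [0,0,25],
    [0,0,25],
    [0,0,25],
    [0,0,15],
    [0,0,5]
  ],
  "turn": [
    [0,0,0],
    [0,0,0],
    [0,0,0],
    [0,0,0],
    [0,0,0],
    [0,0,0],
    [0,0,0],
    [0,0,0]
  ],
  "claw": [30,30,30,30,30,30,30,30]
}}

```text
clock: 4.87
position: [0.6081, 0.2651, 0.2364]
tool_rot: [[-0.903, 0.43, 0.003], [0.43, 0.903, 0.001], [-0.002, 0.002, -1.0]]
force: [1.3, 0.5, -5.5]
width: 0.0391
grasp_force: 61.6
```

```bash
python3 - <<'E'
from m import *
s=read_state(); print(s['clock'],np.round(s['position'],4),np.round(s['force'],1),np.round(s['moment'],2),s['width'],s['grasp_force'])
p,d=snap('scene')
cv2.imwrite('pics/lift.png',cv2.resize(p[100:260,130:330],(500,400),interpolation=2)[...,::-1])
E
```

```text
4.8667 [0.6081 0.2651 0.2364] [ 1.3  0.5 -5.5] [ 0.08 -0.11 -0.  ] 0.039129599755556826 61.606056690216064
```

View pics/lift.png

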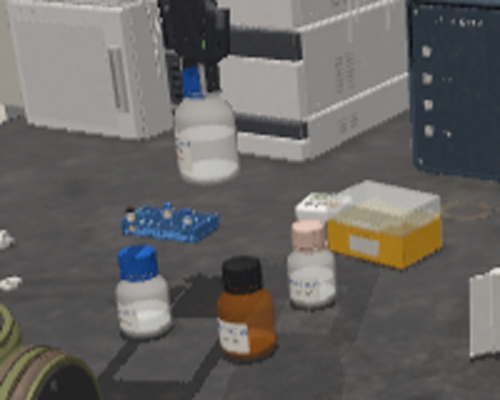

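The bottle is held upright and well clear of the others. Next I carry it to a point in front of the mouth.

{"op": "play_rows", "data": {
  "xyz": [
    [-3,-10,0],
    [-7,-20,0],
    [-8,-26,0],
    [-8,-26,0],
    [-8,-26,0],
    [-8,-26,0],
    [-8,-26,0],
    [-8,-26,0]
  ],
  "turn": [
    [0,0,0],
    [0,0,0],
    [0,0,0],
    [0,0,0],
    [0,0,0],
    [0,0,0],
    [0,0,0],
    [0,0,0]
  ],
  "claw": [30,30,30,30,30,30,30,30]
}}

```text
clock: 5.58
position: [0.5465, 0.0771, 0.2316]
tool_rot: [[-0.903, 0.43, -0.006], [0.43, 0.903, -0.001], [0.005, -0.003, -1.0]]
force: [1.0, -0.6, -5.8]
width: 0.0392
grasp_force: 61.8
```

{"op": "play_rows", "data": {
  "xyz": [
    [-9,-28,0],
    [-9,-28,0],
    [-9,-28,0],
    [-9,-28,0],
    [-9,-28,0],
    [-8,-28,0],
    [-7,-25,0],
    [-3,-14,0]
  ],
  "turn": [
    [0,0,0],
    [0,0,0],
    [0,0,0],
    [0,0,0],
    [0,0,0],
    [0,0,0],
    [0,0,0],
    [0,0,0]
  ],
  "claw": [30,30,30,30,30,30,30,30]
}}

```text
clock: 6.25
position: [0.4828, -0.1304, 0.2319]
tool_rot: [[-0.902, 0.432, -0.006], [0.432, 0.902, -0.0], [0.005, -0.003, -1.0]]
force: [1.0, 0.4, -4.6]
width: 0.0391
grasp_force: 61.9
```

{"op": "play_rows", "data": {
  "xyz": [
    [0,0,-10],
    [0,0,-20],
    [0,0,-20],
    [0,0,-20],
    [0,0,-20],
    [0,0,-20],
    [0,0,-12],
    [0,0,0]
  ],
  "turn": [
    [0,0,0],
    [0,0,0],
    [0,0,0],
    [0,0,0],
    [0,0,0],
    [0,0,0],
    [0,0,0],
    [0,0,0]
  ],
  "claw": [30,30,30,30,30,30,30,30]
}}

```text
clock: 6.92
position: [0.4819, -0.1261, 0.1078]
tool_rot: [[-0.903, 0.43, -0.01], [0.43, 0.903, 0.004], [0.011, -0.001, -1.0]]
force: [-1.2, -0.1, -5.9]
width: 0.0396
grasp_force: 61.8
```

```bash
python3 - <<'E'
from m import *
s=read_state(); print(s['clock'],np.round(s['position'],4),np.round(s['force'],1),s['width'],np.round(s['q'],2))
p,d=snap('scene'); q,_=snap('top')
a=cv2.resize(p[140:290,250:410],(427,400),interpolation=2); b=cv2.resize(q[150:250,300:390],(360,400),interpolation=2)
cv2.imwrite('pics/mouth.png',np.hstack([a,b])[...,::-1])
E
```

```text
6.9167 [ 0.4819 -0.1261  0.1078] [-1.2 -0.1 -5.9] 0.03956392690061096 [-0.34  0.34  1.82  0.    0.99 -1.47]
```

View pics/mouth.png

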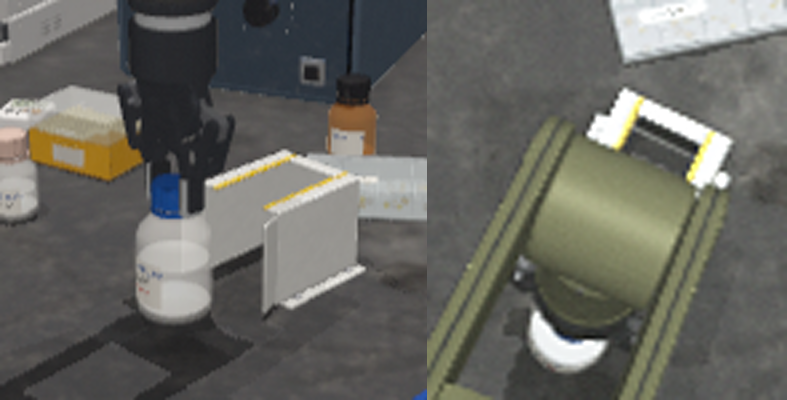

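{"op": "play_rows", "data": {
  "xyz": [
    [0,0,-5],
    [0,0,-5],
    [0,0,0],
    [0,0,0],
    [0,0,0],
    [0,0,0],
    [0,0,0],
    [0,0,0]
  ],
  "turn": [
    [0,0,0],
    [0,0,0],
    [0,0,0],
    [0,0,0],
    [0,0,0],
    [0,0,0],
    [0,0,0],
    [0,0,0]
  ],
  "claw": [30,30,30,30,30,30,30,30]
}}

```text
clock: 7.68
position: [0.4866, -0.128, 0.1026]
tool_rot: [[-0.903, 0.43, 0.0], [0.43, 0.903, -0.0], [-0.001, 0.0, -1.0]]
force: [-0.1, 0.3, -5.0]
width: 0.0393
grasp_force: 62.0
```

```bash
python3 - <<'E'
from m import *
s=read_state(); print(s['clock'],np.round(s['position'],4),np.round(s['force'],1))
p,d=snap('scene'); h=cv2.cvtColor(p,cv2.COLOR_RGB2HSV)
m=cv2.inRange(h,(20,110,110),(35,255,255)); m[:190]=0; m[230:]=0; m[:,:320]=0; m[:,395:]=0
n,l,st,c=cv2.connectedComponentsWithStats(m)
for i in range(1,n):
    if st[i][4]<8: continue
    v,u=np.nonzero(l==i); q=ray('scene',np.c_[u,v],.0940)[:,:2]
    f=cv2.fitLine(q.astype(np.float32),cv2.DIST_L2,0,.01,.01).ravel(); t=(q-f[2:])@f[:2]
    print(st[i],'ang',np.degrees(np.arctan2(f[1],f[0])).round(1),(f[2:]+t.min()*f[:2]).round(3),(f[2:]+t.max()*f[:2]).round(3))
mm=cv2.inRange(h,(105,150,60),(125,255,255)); mm[:200]=0;mm[230:]=0;mm[:,:290]=0;mm[:,340:]=0
v,u=np.nonzero(mm); print('cap cols',u.min(),u.max(),v.min(),v.max())
# bottle body extents from depth
W=world('scene',d); r=W[200:262,290:335].reshape(-1,3); r=r[(r[:,2]>.02)&(r[:,2]<.07)&(np.hypot(r[:,0]-.487,r[:,1]+.128)<.06)]
A=np.c_[2*r[:,:2],np.ones(len(r))]; x=np.linalg.lstsq(A,(r[:,:2]**2).sum(1),rcond=None)[0]; print('circle',len(r),x[:2],np.sqrt(x[2]+x[:2]@x[:2]))
E
```

```text
7.6833 [ 0.4866 -0.128   0.1026] [-0.1  0.3 -5. ]
[330 198  31  13  38] ang -20.9 [ 0.569 -0.128] [ 0.675 -0.169]
cap cols 308 318 206 222
circle 518 [ 0.48551532 -0.12833917] 0.03411450955918174
```

{"op": "play_rows", "data": {
  "xyz": [
    [8,-3,0],
    [10,-4,0],
    [10,-4,0],
    [10,-4,0],
    [10,-4,0],
    [10,-4,0],
    [10,-4,0],
    [8,-3,0]
  ],
  "turn": [
    [0,0,0],
    [0,0,0],
    [0,0,0],
    [0,0,0],
    [0,0,0],
    [0,0,0],
    [0,0,0],
    [0,0,0]
  ],
  "claw": [30,30,30,30,30,30,30,30]
}}

```text
clock: 8.4
position: [0.5641, -0.1587, 0.1022]
tool_rot: [[-0.903, 0.43, 0.001], [0.43, 0.903, -0.0], [-0.001, 0.0, -1.0]]
force: [0.9, 0.9, -4.4]
width: 0.0393
grasp_force: 61.9
```

{"op": "play_rows", "data": {
  "xyz": [
    [8,-3,0],
    [8,-3,0],
    [8,-3,0],
    [8,-3,0],
    [8,-3,0],
    [8,-4,0],
    [6,-2,0],
    [3,-2,0]
  ],
  "turn": [
    [0,0,0],
    [0,0,0],
    [0,0,0],
    [0,0,0],
    [0,0,0],
    [0,0,0],
    [0,0,0],
    [0,0,0]
  ],
  "claw": [30,30,30,30,30,30,30,30]
}}

```text
clock: 9.07
position: [0.6208, -0.1814, 0.1024]
tool_rot: [[-0.903, 0.43, 0.001], [0.43, 0.903, -0.0], [-0.001, 0.0, -1.0]]
force: [-0.4, -0.5, -5.8]
width: 0.0394
grasp_force: 61.9
```

{"op": "play_rows", "data": {
  "xyz": [
    [1,-0.4,0],
    [1,-0.4,0],
    [1,-0.4,0],
    [1,-0.4,0],
    [1,-0.4,0],
    [1,-0.4,0],
    [0,0,0],
    [0,0,0]
  ],
  "turn": [
    [0,0,0],
    [0,0,0],
    [0,0,0],
    [0,0,0],
    [0,0,0],
    [0,0,0],
    [0,0,0],
    [0,0,0]
  ],
  "claw": [30,30,30,30,30,30,30,30]
}}

```text
clock: 9.73
position: [0.6254, -0.1833, 0.1024]
tool_rot: [[-0.903, 0.43, 0.0], [0.43, 0.903, 0.0], [-0.0, 0.0, -1.0]]
force: [-0.5, -0.1, -4.7]
width: 0.0392
grasp_force: 61.9
```

{"op": "play_rows", "data": {
  "xyz": [
    [1,-0.4,0],
    [1,-0.4,0],
    [1,-0.4,0],
    [0,0,0],
    [0,0,0],
    [0,0,0],
    [0,0,0],
    [0,0,0]
  ],
  "turn": [
    [0,0,0],
    [0,0,0],
    [0,0,0],
    [0,0,0],
    [0,0,0],
    [0,0,0],
    [0,0,0],
    [0,0,0]
  ],
  "claw": [30,30,30,30,30,30,30,30]
}}

```text
clock: 10.4
position: [0.6273, -0.1841, 0.1021]
tool_rot: [[-0.903, 0.43, -0.002], [0.43, 0.903, 0.001], [0.002, -0.0, -1.0]]
force: [-4.7, 1.9, -1.5]
width: 0.0393
grasp_force: 62.1
```

The tool feels about 5 N back along the lane, so the bottle has reached the stop pad. I'll ease back slightly, lower it and release.

{"op": "play_rows", "data": {
  "xyz": [
    [-1,0.4,0],
    [0,0,0],
    [0,0,-1],
    [0,0,-1],
    [0,0,-0.5],
    [0,0,0],
    [0,0,0],
    [0,0,0]
  ],
  "turn": [
    [0,0,0],
    [0,0,0],
    [0,0,0],
    [0,0,0],
    [0,0,0],
    [0,0,0],
    [0,0,0],
    [0,0,0]
  ],
  "claw": [30,30,30,30,30,30,30,30]
}}

```text
clock: 11.07
position: [0.6272, -0.184, 0.1006]
tool_rot: [[-0.903, 0.43, -0.0], [0.43, 0.903, 0.0], [0.0, -0.0, -1.0]]
force: [-5.0, 2.7, 1.4]
width: 0.0392
grasp_force: 63.2
```

{"op": "play_rows", "data": {
  "xyz": [
    [0,0,0],
    [0,0,0],
    [0,0,0],
    [0,0,0],
    [0,0,0],
    [0,0,0],
    [0,0,0],
    [0,0,0]
  ],
  "turn": [
    [0,0,0],
    [0,0,0],
    [0,0,0],
    [0,0,0],
    [0,0,0],
    [0,0,0],
    [0,0,0],
    [0,0,0]
  ],
  "claw": [40,44,50,58,66,74,80,80]
}}

```text
clock: 11.73
position: [0.6277, -0.1843, 0.0999]
tool_rot: [[-0.903, 0.43, 0.0], [0.43, 0.903, -0.0], [-0.001, 0.0, -1.0]]
force: [-0.7, -0.4, -0.0]
width: 0.0801
grasp_force: 0.0
```

{"op": "play_rows", "data": {
  "xyz": [
    [0,0,3],
    [0,0,8],
    [0,0,12],
    [0,0,20],
    [0,0,25],
    [0,0,25],
    [0,0,25],
    [0,0,10]
  ],
  "turn": [
    [0,0,0],
    [0,0,0],
    [0,0,0],
    [0,0,0],
    [0,0,0],
    [0,0,0],
    [0,0,0],
    [0,0,0]
  ],
  "claw": [85,85,85,85,85,85,85,85]
}}

```text
clock: 12.4
position: [0.6296, -0.1849, 0.2335]
tool_rot: [[-0.903, 0.43, 0.008], [0.43, 0.903, -0.003], [-0.008, 0.001, -1.0]]
force: [1.3, -0.8, 1.3]
width: 0.0848
grasp_force: 0.0
```

```bash
python3 - <<'E'
from m import *
s=read_state(); print(s['clock'],np.round(s['position'],4),np.round(s['force'],1))
p,d=snap('scene'); h=cv2.cvtColor(p,cv2.COLOR_RGB2HSV); W=world('scene',d)
m=cv2.inRange(h,(105,150,60),(125,255,255))>0; k=m&(abs(W[...,0]-.63)<.08)&(abs(W[...,1]+.185)<.08)
w=W[k]; t=w[w[:,2]>w[:,2].max()-.006]; print(k.sum(),w[:,2].max(),(t.max(0)+t.min(0))/2,t.max(0)-t.min(0))
cv2.imwrite('pics/end.png',cv2.resize(p[140:290,250:450],(800,600),interpolation=2)[...,::-1])
E
```

```text
12.4 [ 0.6296 -0.1849  0.2335] [ 1.3 -0.8  1.3]
181 0.1307522645110497 [ 0.62118241 -0.18504252  0.12775803] [0.03642648 0.03540091 0.00598848]
```

View pics/end.png

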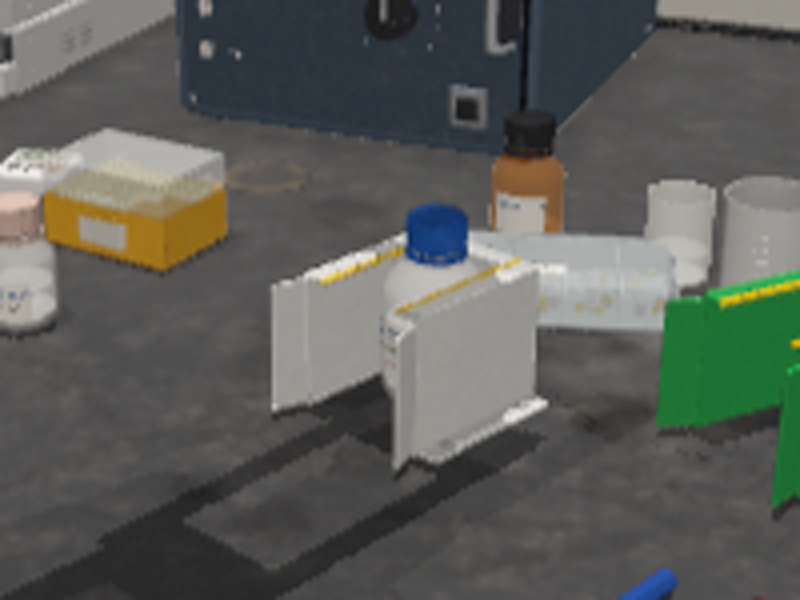

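The cap stands upright in the slot at about (437,235) in the crop, near the back, with the shoulders under the lips. The gripper is clear. Handing in.

```bash
python3 -c "
from station import *
print(sign_off())"
```

```text
the job is handed in; nothing more can be done
None
```

The large blue-capped bottle is docked in the white holder, upright and released, and the job was handed in at about 12.5 s. I felt about 5 N from the stop pad before letting go and touched none of the other bottles; the hand-in gave no verdict.

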